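# Switch off the blood-lab bench for the night

### The arm

A 7-joint arm with a two-finger parallel gripper is mounted at the origin on the work surface. World frame = base frame: x ahead of the robot, y to its left, z up, the work surface at z = 0. Lengths are in m, angles in rad, forces in N, time in s.
With the tool pointing down it reaches from about 0.4 to 0.85 m from the base axis. Payload 4.5 kg.
Tool frame: the origin (TCP) lies at the very end of the fingers, on their centre line; the grasp point (between the pads) lies 19 mm behind it; z points along the fingers, y is the line along which they close (so a half turn about z gives the same grasp; the last joint's range is limited). The gripper opens to 88 mm and grips with 3 to 60 N. Pads are 18 mm wide; open, the fingers measure 123 mm over their backs; the gripper's body (75 mm by 187 mm) begins 45 mm behind the grasp point.
Start: joints at [1.271, 0.689, -0.195, 1.565, 0.157, 0.902, -0.215], TCP at [0.205, -0.591, 0.239] pointing down, gripper open.
Joint ranges: [-3.01, 3.01], [-0.46, 2.08], [-1.47, 1.51], [0.13, 2.56], [-1, 4.14], [0.04, 2.09], [-2.66, 2.66]. Speed limits (rad/s): [2.57, 2.57, 3.14, 3.14, 3.14, 3.14, 3.14].

### API

Orientations are given as a unit quaternion [x, y, z, w].
In Python, from plant import r, eyes, nets gives the robot as it stands.
- The arm moves only by the shell command python3 -m pendant 'ROWS' [FORCE]. ROWS is JSON, a list of rows, each an object of numbers: "claw": the opening, from 0 (shut) to 1 (fully open); "dx", "dy", "dz": the shift along the world's x, y, z in mm; "twist": the turn about the world's z in rad. In form: [{"claw": .., "dx": .., "dy": .., "dz": .., "twist": ..}, ...]. A call has 1 to 8 rows; each row is the pose to reach, as a shift and turn from the pose commanded when the call began; what a row does not reach only later rows make up. A row lasts 1/10 s, in which the tool goes at most 50 mm and 8.59 degrees, less where a joint would pass 70% of its speed; a pose out of reach is approached as far as the arm can. A call with a gripper value outside its range is refused whole. The fingers move at their own pace and stop on an object; FORCE is the grip in N (left out, the last holds). Time passes only in rows, so rows that repeat a pose let the fingers close. It gives the time, the measured TCP pose, the force, the opening and the grip force at its end, in the units of the state.
- r.get_state(): the state, without advancing time (a new reading comes with each control period).
- eyes.snapshot(name): name is "scene" or "side" or "wrist"; returns (picture, depth): 480x640x3 uint8, blue, green, red; 480x640 float32, m along the optical axis (not along the pixel's ray), 0 where there is no reading.
- eyes.camera_info(name): a dict with "K" (3x3 intrinsics, pixels), "world_to_cam" (4x4, takes a point from world to camera coordinates); the wrist camera has in their place "T_tool_cam" (4x4, takes a point from camera to tool coordinates, whose origin is the TCP and whose axes are the flange's). Camera axes: x right, y down, z forward; pixel columns grow to the right and rows downward; lengths in m; the calibration is good to about 2 mm. The wrist camera is an equidistant fisheye: a pixel r from the principal point sees the ray r / f radians off the axis. A picture is of the moment at which its call begins: read the wrist's pose just before it. camera_info takes no time and is no camera call.
- r.finish_job(): hands the job in; it is judged then, once.
Trained networks look in the newest picture that a camera, given by its name, has taken for a name from the list of things; names that differ only in an ending like _2 or _b are one class to them, and where a whole thing is asked for, a point or a joint stands for the part that bears it (a point fixed in the world has none). Each returns a list of dicts, best first, with "confidence" (0 to 1); they miss things now and then, are a little off and sometimes report something else, mostly with a low value. They report only what shows in the picture. A call takes as long as a camera call. They do not tell look-alikes from the thing itself.
- nets.spot_in(camera, query): "box" ([left, top, width, height] as shares, 0 to 1, of the picture: columns of its width, rows of its height, round what is visible of it).
- nets.place_of(camera, query): "position" ([column, row] as shares, 0 to 1, of the picture: columns of its width, rows of its height: a listed point, or the origin of a listed thing).
The state is a dict: "clock": time; "q": joint angles; "qd": joint speeds; "joint_torque": joint torques, N m; "tool_pos": TCP position; "eef_rot": TCP orientation; "contact_force": force on the tool from outside, world axes, zero at the start; "moment": the same for the moment, N m; "opening": opening from 0.0 (shut) to 1.0 (fully open); "finger_force": force on a finger pad.
Only numpy, scipy, OpenCV 4.12 (cv2) and the standard library are available. Lean on these libraries where they do the work, as an engineer would, in place of code of your own. Each camera call takes 0.05 s, during which the arm holds its last target. There are 200 camera calls.

### The job

Switch the bench off for the night with light fingertip presses on the red rockers: first the plate shaker, then the vortex mixer, and last the outlet strip that feeds them both, so that nothing is cut off while running. Leave the block heater switched on, and do not shove, tip or pick up any of the equipment or disturb the other things on the bench.

Things in the scene. Friction and masses are not known exactly. Their poses are not given: they have to be found in the camera images.
- shaker: plate shaker: blue case 300 mm deep in all, 230 wide, with a square aluminium platform 225 mm wide (black rubber mat on top at 107 mm height) over its rear and, in front of it, a grey panel 90 mm deep sloping down 11 degrees to the front, 65 mm high in the middle. On the panel: red rocker 38 x 24 mm on the left (y = +65 mm, x = -108 mm), dark display, black dial 14 mm high at the right. 5 kg, stands loose. Origin at the middle of its underside, front towards -x
- shaker_off (a point): the point on top of the front (off) half of the red mains rocker of the plate shaker, 13 mm in front of the rocker's pivot; x axis along the rocker towards its rear (on) half, z axis out of the panel (both turn with the rocker). Press here to switch it off. About 76 mm above the bench when on
- shaker_rocker (a joint): rocker of the plate shaker: 0 = on (rear half down, front half with the white dot standing up), 0.40 rad = off (front half down). It stays where it is left, so press it down to its stop. About 1.5 N at the off point moves it (more nearer the pivot); the off point sinks about 5 mm, then meets a hard stop
- vortex: vortex mixer: white case 155 mm deep, 115 wide, rear part 85 mm high carrying a black rubber cup (top at 119 mm), front panel sloping 11 degrees, 58 mm high in the middle, with the red rocker 38 x 24 mm at x = -46, y = +27 mm and a black dial (13 mm radius, 14 mm high) at y = -32 mm. 2.2 kg, loose. Origin at the middle of its underside, front towards -x
- vortex_off (a point): the point on top of the front (off) half of the red mains rocker of the vortex mixer, 13 mm in front of the rocker's pivot; x axis along the rocker towards its rear (on) half, z axis out of the panel (both turn with the rocker). Press here to switch it off. About 69 mm above the bench when on
- vortex_rocker (a joint): rocker of the vortex mixer: 0 = on (rear half down, front half with the white dot standing up), 0.40 rad = off (front half down). It stays where it is left, so press it down to its stop. About 1.5 N at the off point moves it (more nearer the pivot); the off point sinks about 5 mm, then meets a hard stop
- strip: white outlet strip 280 x 64 x 38 mm, long along its x axis, with three round outlets, two black plugs (69 mm high) in the rear ones, and the red rocker 38 x 24 mm at its front end (x = -102 mm). 0.8 kg, loose. Origin at the middle of its underside
- strip_off (a point): the point on top of the front (off) half of the red mains rocker of the outlet strip, 13 mm in front of the rocker's pivot; x axis along the rocker towards its rear (on) half, z axis out of the panel (both turn with the rocker). Press here to switch it off. About 52 mm above the bench when on
- strip_rocker (a joint): rocker of the outlet strip: 0 = on (rear half down, front half with the white dot standing up), 0.40 rad = off (front half down). It stays where it is left, so press it down to its stop. About 1.5 N at the off point moves it (more nearer the pivot); the off point sinks about 5 mm, then meets a hard stop
- heater: dry block heater, to be left on: grey case 200 mm deep, 122 wide, 82 mm high, with an aluminium block full of holes on top (a few small tubes in it, 98 mm high) and a white sloping front panel with a display, an orange and a blue lamp, and a red rocker 38 x 24 mm at x = -68, y = +30 mm. 2 kg, loose. Origin at the middle of its underside, front towards -x
- heater_rocker (a joint): rocker of the block heater, built like the others: 0 = on, 0.40 rad = off. It is to stay on
- rack: white tube rack 126 x 54 x 66 mm with blood tubes; origin at the middle of its underside
- tube0: stoppered blood tube, 16 mm thick, 96 mm long, upright in the rack, its top 100 mm above the bench; origin at its lower end
- tube1: stoppered blood tube, 16 mm thick, 96 mm long, upright in the rack, its top 100 mm above the bench; origin at its lower end
- tube2: stoppered blood tube, 16 mm thick, 96 mm long, upright in the rack, its top 100 mm above the bench; origin at its lower end
- tube3: stoppered blood tube, 16 mm thick, 96 mm long, upright in the rack, its top 100 mm above the bench; origin at its lower end
- plate: clear multiwell plate 85 x 127 x 16 mm lying on the shaker's platform; origin at the middle of its underside
- block: white block 75 x 75 x 45 mm with nine black holes; origin at the middle of its underside
- freezer_box: blue storage box 139 x 139 x 98 mm; origin at the middle of its underside
- bottle: white water bottle, 68 mm thick, 150 mm high; origin at the middle of its underside
- marker: marker pen, white with a blue cap, 133 mm long, 15 mm thick, lying on the bench; origin under its middle
Things that resemble listed ones, but are neither listed nor needed, are in the scene too. What is shaped like the freezer_box but pink is not meant. Leave any turquoise look-alike of the block alone.

How it is judged:
By the outcome, as a careful person would: the job done as asked, in the order asked, and still so for the second after the job is handed in, with the robot touching nothing.
It also fails if it takes over 48 s, if anything falls off the work surface, if the arm or the gripper's body presses on something with over 40 N, if the wrist force passes 120 N, or if a joint passes its speed limit or range.

## Working session

There is one attempt and no reset: what is moved stays moved. The work goes in short steps, Python scripts to look and compute and a shell command to move; the robot and the scene stay as the last step left them, time stands still between calls to the robot, and variables do not carry over. Pictures are saved under pics/ and viewed, at most 10 in all, crops included, and the job is handed in when it is done.

```bash
mkdir -p pics
cat > h.py <<'E'
import numpy as np, cv2
from plant import r, eyes, nets
from scipy.spatial.transform import Rotation as R
def ray_world(cam,u,v,st=None):
    i=eyes.camera_info(cam);K=np.array(i["K"])
    if cam=="wrist":
        a=(u-K[0,2])/K[0,0];b=(v-K[1,2])/K[1,1];t=np.hypot(a,b)
        d=np.array([a/t*np.sin(t),b/t*np.sin(t),np.cos(t)]) if t>1e-9 else np.array([0,0,1.])
        T=np.eye(4);T[:3,:3]=R.from_quat(st["eef_rot"]).as_matrix();T[:3,3]=st["tool_pos"]
        T=T@np.array(i["T_tool_cam"])
    else:
        d=np.array([(u-K[0,2])/K[0,0],(v-K[1,2])/K[1,1],1.]);T=np.linalg.inv(np.array(i["world_to_cam"]))
    return T[:3,3],T[:3,:3]@d,d
def at_z(cam,u,v,z,st=None):
    o,d,_=ray_world(cam,u,v,st);return o+d*(z-o[2])/d[2]
def at_depth(cam,u,v,dep,st=None):
    o,d,dc=ray_world(cam,u,v,st);p=dep[int(v),int(u)];return o+d*p/dc[2]
E
python3 - <<'E'
from h import *
Z={"shaker_off":.076,"vortex_off":.069,"strip_off":.052}
for c in ["scene","side"]:
    im,dep=eyes.snapshot(c);cv2.imwrite(f"pics/{c}.png",im);np.save(f"{c}.npy",dep)
    i=eyes.camera_info(c);print(c,np.linalg.inv(np.array(i["world_to_cam"]))[:3,3])
    for q in list(Z)+["heater","shaker","vortex","strip"]:
        for d in nets.place_of(c,q)[:3]:
            u,v=d["position"][0]*640,d["position"][1]*480
            print(q,round(d["confidence"],2),int(u),int(v),at_z(c,u,v,Z.get(q,0)).round(3),at_depth(c,min(u,639),min(v,479),dep).round(3))
s=r.get_state();print(s["clock"],s["tool_pos"],s["eef_rot"])
E
```

```text
scene [1.18153245 0.93199329 1.05815653]
shaker_off 0.41 382 298 [0.509 0.308 0.076] [0.509 0.308 0.076]
vortex_off 0.54 274 212 [ 0.525 -0.162  0.069] [ 0.525 -0.161  0.069]
vortex_off 0.31 383 295 [0.495 0.295 0.069] [0.487 0.288 0.058]
heater 0.68 462 371 [0.466 0.545 0.   ] [0.489 0.558 0.034]
shaker 0.85 328 325 [0.631 0.243 0.   ] [0.689 0.316 0.112]
vortex 0.85 257 230 [ 0.573 -0.194  0.   ] [ 0.6   -0.143  0.047]
strip 0.66 222 203 [ 0.589 -0.382  0.   ] [ 0.608 -0.339  0.034]
side [ 0.14412942 -1.59330042  1.36869264]
shaker_off 0.5 310 190 [0.496 0.316 0.076] [0.499 0.332 0.066]
vortex_off 0.62 349 259 [ 0.542 -0.103  0.069] [ 0.543 -0.099  0.066]
strip_off 0.67 350 331 [ 0.467 -0.395  0.052] [ 0.467 -0.395  0.051]
heater 0.8 352 260 [ 0.571 -0.03   0.   ] [ 0.551 -0.102  0.063]
heater 0.16 308 172 [0.539 0.567 0.   ] [0.532 0.528 0.025]
shaker 0.71 345 210 [0.621 0.264 0.   ] [0.586 0.128 0.101]
vortex 0.74 365 292 [ 0.571 -0.197  0.   ] [ 0.555 -0.25   0.053]
strip 0.84 384 334 [ 0.576 -0.387  0.   ] [ 0.567 -0.41   0.026]
0.8 [ 0.20481178 -0.5905305   0.2387696 ] [9.86102538e-01 1.66137832e-01 2.11304946e-05 6.92482643e-05]
```

View pics/scene.png

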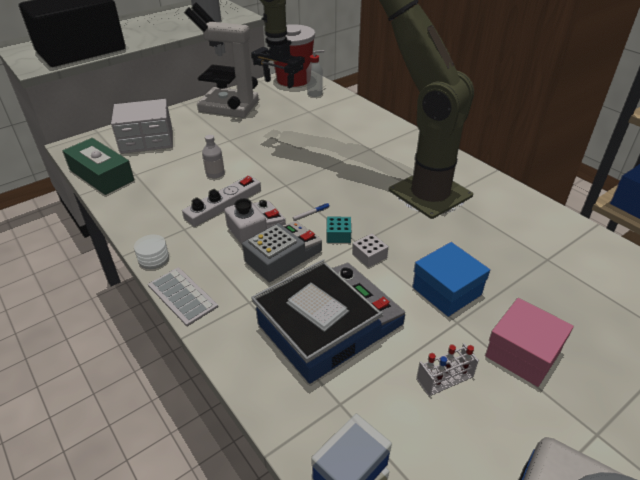

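View pics/side.png

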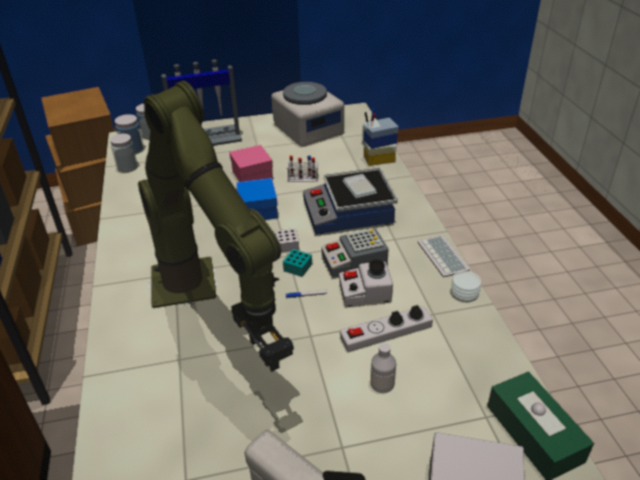

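The scene shows the rockers at about (381,302) for the shaker, (307,237) for the heater, (276,213) for the vortex and (247,181) for the strip. The side view has them at (318,190), (333,246), (350,273) and (355,331). The nets' shaker, vortex and strip points fit, apart from the side vortex point at (349,259), which falls between the heater and the vortex. I'll measure the red blobs next.

Run:
```python
from h import *
for c in ["scene","side"]:
    im=cv2.imread(f"pics/{c}.png").astype(int);dep=np.load(f"{c}.npy")
    m=((im[...,2]>110)&(im[...,1]<75)&(im[...,0]<75)).astype(np.uint8)
    n,l,s,ce=cv2.connectedComponentsWithStats(m)
    for k in range(1,n):
        if 12<s[k,4]<400:
            P=np.array([at_depth(c,u,v,dep) for v,u in zip(*np.where(l==k))])
            e=np.linalg.eigh(np.cov(P[:,:2].T)); a=e[1][:,1]; a=a*np.sign(a[0])
            print(c,ce[k].round(),s[k,4],P.mean(0).round(3),"yaw",np.degrees(np.arctan2(a[1],a[0])).round(1),np.sqrt(e[0]).round(4))
```

```text
scene [314.  56.] 18 [-0.198 -0.917  0.138] yaw 52.2 [0.0108 0.361 ]
scene [245. 180.] 41 [ 0.489 -0.391  0.05 ] yaw 14.2 [0.0065 0.0102]
scene [272. 212.] 47 [ 0.531 -0.166  0.069] yaw -5.1 [0.0062 0.0106]
scene [307. 235.] 58 [ 0.509 -0.014  0.071] yaw 4.5 [0.0068 0.0102]
scene [380. 302.] 97 [0.522 0.313 0.076] yaw 0.9 [0.0068 0.011 ]
scene [452. 347.] 24 [0.502 0.526 0.1  ] yaw 29.6 [0.0035 0.0039]
scene [470. 348.] 22 [0.47  0.551 0.099] yaw 69.5 [0.0034 0.0037]
scene [432. 355.] 22 [0.555 0.514 0.1  ] yaw -36.1 [0.003  0.0034]
side [315. 191.] 42 [0.508 0.269 0.103] yaw 78.9 [0.0106 0.3001]
side [332. 246.] 46 [ 0.503 -0.016  0.068] yaw 2.8 [0.0063 0.011 ]
side [350. 274.] 59 [ 0.524 -0.167  0.066] yaw -21.5 [0.0082 0.0109]
side [355. 331.] 69 [ 0.478 -0.411  0.066] yaw 74.2 [0.0103 0.1503]
```

```bash
python3 -m pendant '[{"dz":40,"dx":40,"dy":40,"claw":0},{"dz":60,"dx":80,"dy":80,"claw":0},{"dz":60,"dx":120,"dy":120,"claw":0},{"dz":60,"dx":155,"dy":155,"claw":0},{"dz":60,"dx":190,"dy":190,"claw":0},{"dz":60,"dx":220,"dy":230,"claw":0},{"dz":60,"dx":240,"dy":275,"claw":0},{"dz":60,"dx":260,"dy":320,"claw":0}]'
```

```text
validation failed for argument at $[0]...
```

```bash
python3 -m pendant '[{"claw":0,"dx":40,"dy":40,"dz":40,"twist":0},{"claw":0,"dx":80,"dy":80,"dz":60,"twist":0},{"claw":0,"dx":120,"dy":120,"dz":60,"twist":0},{"claw":0,"dx":155,"dy":155,"dz":60,"twist":0},{"claw":0,"dx":190,"dy":190,"dz":60,"twist":0},{"claw":0,"dx":220,"dy":230,"dz":60,"twist":0},{"claw":0,"dx":240,"dy":275,"dz":60,"twist":0},{"claw":0,"dx":260,"dy":320,"dz":60,"twist":0}]'
```

```text
clock: 1.6
tool_pos: [0.4529, -0.2956, 0.2989]
eef_rot: [0.986, 0.166, 0.0, 0.0]
contact_force: [1.1, -0.5, -0.5]
opening: 0.297
finger_force: 0.0
```

```bash
python3 -m pendant '[{"claw":0,"dx":5,"dy":48,"dz":0,"twist":-0.1},{"claw":0,"dx":10,"dy":96,"dz":0,"twist":-0.2},{"claw":0,"dx":12,"dy":144,"dz":0,"twist":-0.3},{"claw":0,"dx":15,"dy":192,"dz":0,"twist":-0.33},{"claw":0,"dx":20,"dy":240,"dz":0,"twist":-0.33},{"claw":0,"dx":20,"dy":288,"dz":0,"twist":-0.33},{"claw":0,"dx":20,"dy":336,"dz":0,"twist":-0.33},{"claw":0,"dx":20,"dy":384,"dz":0,"twist":-0.33}]' && python3 -m pendant '[{"claw":0,"dx":5,"dy":48,"dz":0,"twist":0},{"claw":0,"dx":10,"dy":96,"dz":0,"twist":0},{"claw":0,"dx":12,"dy":144,"dz":-20,"twist":0},{"claw":0,"dx":15,"dy":192,"dz":-50,"twist":0},{"claw":0,"dx":15,"dy":196,"dz":-80,"twist":0},{"claw":0,"dx":15,"dy":196,"dz":-100,"twist":0},{"claw":0,"dx":15,"dy":196,"dz":-100,"twist":0},{"claw":0,"dx":15,"dy":196,"dz":-100,"twist":0}]'
cat > look.py <<'E'
from h import *; import sys
q,z,out=sys.argv[1],float(sys.argv[2]),sys.argv[3]
st=r.get_state();im,dep=eyes.snapshot("wrist");cv2.imwrite(f"pics/{out}.png",im)
print("tcp",np.round(st["tool_pos"],4),"yaw",np.degrees(2*np.arctan2(st["eef_rot"][1],st["eef_rot"][0])).round(1))
for d in nets.place_of("wrist",q)[:3]:
    u,v=d["position"][0]*640,d["position"][1]*480
    print(q,round(d["confidence"],2),int(u),int(v),at_z("wrist",u,v,z,st).round(4),at_depth("wrist",u,v,dep,st).round(3))
i2=im.astype(int);m=((i2[...,2]>100)&(i2[...,1]<80)&(i2[...,0]<80)).astype(np.uint8)
n,l,s,ce=cv2.connectedComponentsWithStats(m)
for k in range(1,n):
    if s[k,4]>60:
        P=np.array([at_depth("wrist",u,v,dep,st) for v,u in zip(*np.where(l==k))])
        P=P[abs(P[:,2]-np.median(P[:,2]))<.02]
        (c,wh,a)=cv2.minAreaRect((P[:,:2]*1000).astype(np.float32))
        print("red",ce[k].round(),s[k,4],P.mean(0).round(4),"rect mm",np.round(c,1),np.round(wh,1),round(a,1))
        f=np.polyfit(P[:,0],P[:,2],1);print(" slope dz/dx",f[0].round(2),"z",P[:,2].min().round(3),P[:,2].max().round(3))
E
python3 look.py shaker_off .076 w1
```

```text
clock: 2.4
tool_pos: [0.4713, 0.0886, 0.299]
eef_rot: [1.0, 0.002, 0.0, 0.0]
contact_force: [1.0, 0.2, 0.2]
opening: 0.009
finger_force: 0.0
clock: 3.2
tool_pos: [0.4868, 0.2824, 0.1991]
eef_rot: [1.0, 0.002, 0.0, 0.0]
contact_force: [0.1, -0.2, -0.2]
opening: 0.005
finger_force: 0.0
tcp [0.4868 0.2824 0.1991] yaw 0.2
shaker_off 0.87 265 197 [0.5072 0.3147 0.076 ] [0.507 0.315 0.077]
red [ 26. 155.] 176 [0.5524 0.5142 0.1001] rect mm [552.1 518.4] [14.4 23.2] 2.8
 slope dz/dx 0.04 z 0.085 0.102
red [266. 180.] 1633 [0.5202 0.3143 0.0759] rect mm [518.7 315.2] [25.3 39.9] 89.0
 slope dz/dx 0.0 z 0.064 0.079
red [612. 206.] 549 [ 0.5072 -0.011   0.0709] rect mm [506.5 -11.8] [37.3 25. ] 6.3
 slope dz/dx 0.0 z 0.068 0.074
red [ 23. 217.] 153 [0.5002 0.5256 0.1003] rect mm [499.7 525.7] [13.7 14.8] 40.9
 slope dz/dx -0.01 z 0.098 0.102
red [ 10. 251.] 125 [0.4693 0.551  0.1003] rect mm [469.  551.1] [13.7 13.9] 39.0
 slope dz/dx -0.01 z 0.099 0.102Traceback (most recent call last):
  File "look.py", line 12, in <module>
    P=np.array([at_depth("wrist",u,v,dep,st) for v,u in zip(*np.where(l==k))])
                ~~~~~~~~^^^^^^^^^^^^^^^^^^^^
  File "h.py", line 17, in at_depth
    o,d,dc=ray_world(cam,u,v,st);p=dep[int(v),int(u)];return o+d*p/dc[2]
           ~~~~~~~~~^^^^^^^^^^^^
  File "h.py", line 5, in ray_world
    i=eyes.camera_info(cam);K=np.array(i["K"])
ValueError: time passes only in moves, steps and waits
```

View pics/w1.png

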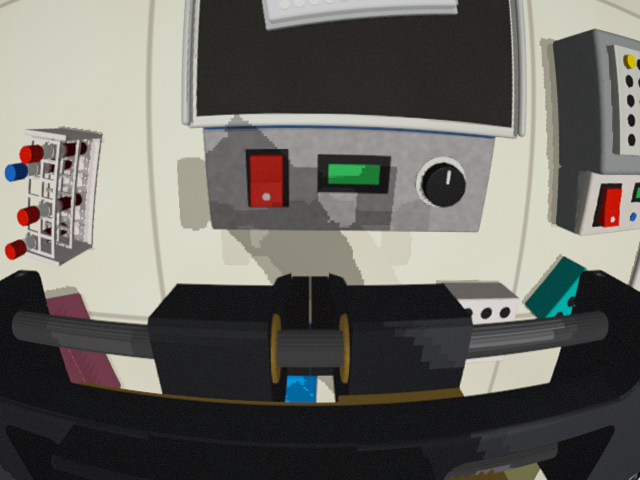

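The wrist view shows the shaker rocker at (266,180), its white dot towards the front at (266,197), and no obstruction. The off point is at about (0.506, 0.315).

```bash
sed -i 's/^def ray_world/import functools\n@functools.lru_cache\ndef info(c): return eyes.camera_info(c)\ndef ray_world/; s/i=eyes.camera_info(cam)/i=info(cam)/' h.py
python3 -m pendant '[{"claw":0,"dx":9,"dy":16,"dz":-30,"twist":0},{"claw":0,"dx":18,"dy":32,"dz":-70,"twist":0},{"claw":0,"dx":18,"dy":32,"dz":-100,"twist":0},{"claw":0,"dx":18,"dy":32,"dz":-115,"twist":0},{"claw":0,"dx":18,"dy":32,"dz":-115,"twist":0},{"claw":0,"dx":18,"dy":32,"dz":-115,"twist":0}]'
python3 -m pendant '[{"claw":0,"dx":0,"dy":0,"dz":-4,"twist":0},{"claw":0,"dx":0,"dy":0,"dz":-7,"twist":0},{"claw":0,"dx":0,"dy":0,"dz":-9,"twist":0},{"claw":0,"dx":0,"dy":0,"dz":-11,"twist":0},{"claw":0,"dx":0,"dy":0,"dz":-11,"twist":0}]'
```

```text
clock: 3.9
tool_pos: [0.5055, 0.3146, 0.0852]
eef_rot: [1.0, 0.001, 0.001, -0.0]
contact_force: [0.1, -0.3, 0.7]
opening: 0.004
finger_force: 0.0
clock: 4.4
tool_pos: [0.5043, 0.3149, 0.0728]
eef_rot: [1.0, 0.002, -0.0, -0.0]
contact_force: [0.6, 0.0, 2.9]
opening: 0.004
finger_force: 1.4
```

```bash
python3 -m pendant '[{"claw":0,"dx":0,"dy":0,"dz":-1,"twist":0},{"claw":0,"dx":0,"dy":0,"dz":-2,"twist":0},{"claw":0,"dx":0,"dy":0,"dz":-2,"twist":0}]';python3 -m pendant '[{"claw":0,"dx":0,"dy":0,"dz":-1,"twist":0},{"claw":0,"dx":0,"dy":0,"dz":-1,"twist":0}]'
```

```text
clock: 4.7
tool_pos: [0.5045, 0.315, 0.0723]
eef_rot: [1.0, 0.002, 0.0, -0.0]
contact_force: [-4.2, -1.9, 14.2]
opening: 0.004
finger_force: 7.5
clock: 4.9
tool_pos: [0.5045, 0.315, 0.0721]
eef_rot: [1.0, 0.002, 0.0, -0.0]
contact_force: [-4.3, -1.2, 21.2]
opening: 0.004
finger_force: 10.8
```

```bash
python3 -m pendant '[{"claw":0,"dx":0,"dy":0,"dz":10,"twist":0},{"claw":0,"dx":-8,"dy":-10,"dz":50,"twist":0},{"claw":0,"dx":-15,"dy":-30,"dz":95,"twist":0},{"claw":0,"dx":-15,"dy":-30,"dz":130,"twist":0},{"claw":0,"dx":-15,"dy":-30,"dz":130,"twist":0}]'; python3 look.py shaker_off .071 w2; python3 -c "
import cv2;a=cv2.imread('pics/w1.png');b=cv2.imread('pics/w2.png');cv2.imwrite('pics/c2.png',cv2.resize(cv2.hconcat([a[110:240,200:500],b[110:240,200:500]]),None,fx=1.3,fy=1.3))"
```

```text
clock: 5.4
tool_pos: [0.4924, 0.2856, 0.2044]
eef_rot: [1.0, 0.001, 0.004, -0.002]
contact_force: [0.5, 0.1, -0.7]
opening: 0.005
finger_force: 0.0
tcp [0.4924 0.2856 0.2044] yaw 0.1
shaker_off 0.6 274 204 [0.5065 0.3129 0.071 ] [0.507 0.313 0.072]
red [ 35. 162.] 173 [0.552  0.5138 0.0999] rect mm [551.3 519.5] [13.5 25.1] 8.6
 slope dz/dx 0.11 z 0.083 0.102
red [272. 188.] 1419 [0.5204 0.3143 0.0764] rect mm [518.3 314.5] [23.7 38.2] 89.5
 slope dz/dx 0.38 z 0.062 0.085
red [611. 212.] 531 [ 0.5069 -0.0108  0.0709] rect mm [506.3 -11.2] [38.2 23.9] 7.8
 slope dz/dx 0.01 z 0.067 0.073
red [ 32. 223.] 147 [0.5001 0.5252 0.1001] rect mm [499.8 525.4] [13.7 13.9] 27.7
 slope dz/dx -0.03 z 0.098 0.102
red [ 19. 257.] 122 [0.4691 0.5503 0.1002] rect mm [468.6 551.2] [13.7 14.2] 22.6
 slope dz/dx 0.0 z 0.098 0.102
red [ 72. 308.] 650 [0.3821 0.56   0.021 ] rect mm [381.7 577.7] [72.9 27. ] 78.9
 slope dz/dx 0.77 z 0.003 0.042
red [ 92. 368.] 1524 [0.3171 0.5346 0.0432] rect mm [315.5 534.2] [73.8  5.1] 11.3
 slope dz/dx 0.41 z 0.025 0.065
```

View pics/c2.png

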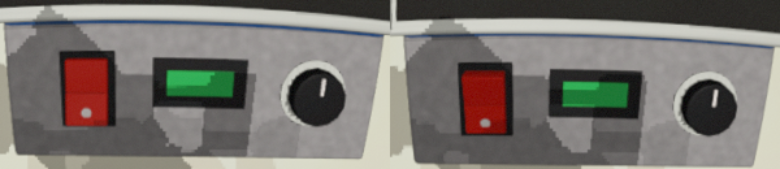

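The after-crop on the right shows the rocker with its front half down. The slope went from 0 to 0.38 and the case has not moved, so the shaker is off. On to the vortex.

```bash
python3 -m pendant '[{"claw":0,"dx":0,"dy":-48,"dz":0,"twist":0},{"claw":0,"dx":0,"dy":-96,"dz":0,"twist":0},{"claw":0,"dx":0,"dy":-144,"dz":0,"twist":0},{"claw":0,"dx":0,"dy":-192,"dz":0,"twist":0},{"claw":0,"dx":0,"dy":-240,"dz":0,"twist":0},{"claw":0,"dx":0,"dy":-288,"dz":0,"twist":0},{"claw":0,"dx":0,"dy":-336,"dz":0,"twist":0},{"claw":0,"dx":0,"dy":-384,"dz":0,"twist":0}]' >/dev/null; python3 -m pendant '[{"claw":0,"dx":0,"dy":-40,"dz":0,"twist":0},{"claw":0,"dx":0,"dy":-70,"dz":0,"twist":0},{"claw":0,"dx":0,"dy":-70,"dz":0,"twist":0},{"claw":0,"dx":0,"dy":-70,"dz":0,"twist":0}]'; python3 look.py vortex_off .069 w3
```

```text
clock: 6.7
tool_pos: [0.4886, -0.1692, 0.1982]
eef_rot: [1.0, 0.001, -0.001, -0.001]
contact_force: [0.4, 2.0, -0.1]
opening: 0.002
finger_force: 0.0
tcp [ 0.4886 -0.1692  0.1982] yaw 0.2
vortex_off 0.73 305 188 [ 0.5144 -0.166   0.069 ] [ 0.514 -0.166  0.069]
vortex_off 0.46 77 306 [0.4076 0.0527 0.069 ] [0.394 0.073 0.044]
vortex_off 0.45 623 190 [ 0.5247 -0.4786  0.069 ] [ 0.52  -0.525  0.028]
red [305. 169.] 1589 [ 0.5289 -0.1653  0.069 ] rect mm [ 528.2 -165.1] [24.9 38.4] 85.1
 slope dz/dx 0.0 z 0.056 0.072
red [120. 201.] 1062 [ 0.5073 -0.0138  0.071 ] rect mm [506.5 -12.5] [37.8 26.7] 6.6
 slope dz/dx 0.0 z 0.066 0.073
red [544. 222.] 730 [ 0.4863 -0.3895  0.0487] rect mm [ 485.5 -390.4] [37.5 24.9] 3.5
 slope dz/dx -0.2 z 0.041 0.055
```

View pics/w3.png

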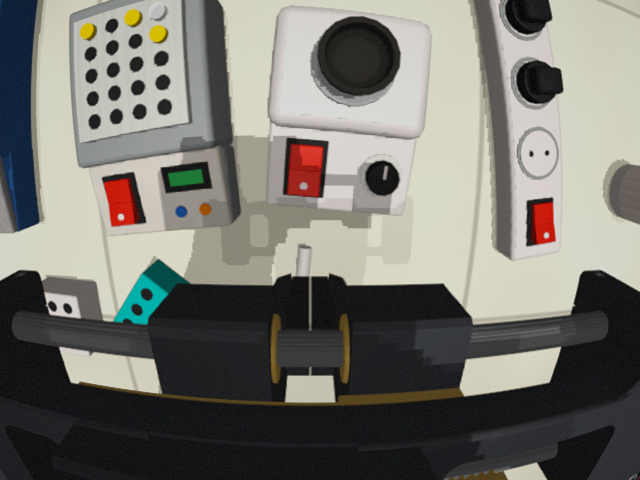

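The vortex rocker is at (305,169) with its dot in front at (304,187), at a yaw of about -5°. The heater sits to the left and the strip to the right.

```bash
python3 -m pendant '[{"claw":0,"dx":12,"dy":4,"dz":-30,"twist":-0.05},{"claw":0,"dx":25,"dy":4,"dz":-70,"twist":-0.08},{"claw":0,"dx":25,"dy":4,"dz":-100,"twist":-0.08},{"claw":0,"dx":25,"dy":4,"dz":-120,"twist":-0.08},{"claw":0,"dx":25,"dy":4,"dz":-120,"twist":-0.08},{"claw":0,"dx":25,"dy":4,"dz":-120,"twist":-0.08}]'
python3 -m pendant '[{"claw":0,"dx":0,"dy":0,"dz":-4,"twist":0},{"claw":0,"dx":0,"dy":0,"dz":-7,"twist":0},{"claw":0,"dx":0,"dy":0,"dz":-9,"twist":0},{"claw":0,"dx":0,"dy":0,"dz":-11,"twist":0},{"claw":0,"dx":0,"dy":0,"dz":-11,"twist":0}]'
```

```text
clock: 7.4
tool_pos: [0.5147, -0.1638, 0.0798]
eef_rot: [0.999, -0.037, -0.0, -0.0]
contact_force: [0.5, -0.4, -0.3]
opening: 0.002
finger_force: 0.0
clock: 7.9
tool_pos: [0.5145, -0.1654, 0.0687]
eef_rot: [0.999, -0.038, 0.0, 0.0]
contact_force: [-0.4, 0.4, -0.0]
opening: 0.009
finger_force: 0.0
```

```bash
python3 -m pendant '[{"claw":0,"dx":0,"dy":0,"dz":-2,"twist":0},{"claw":0,"dx":0,"dy":0,"dz":-3,"twist":0},{"claw":0,"dx":0,"dy":0,"dz":-4,"twist":0},{"claw":0,"dx":0,"dy":0,"dz":-4,"twist":0}]';python3 -m pendant '[{"claw":0,"dx":0,"dy":0,"dz":-1,"twist":0},{"claw":0,"dx":0,"dy":0,"dz":-1,"twist":0}]'
```

```text
clock: 8.3
tool_pos: [0.5141, -0.1654, 0.0657]
eef_rot: [0.999, -0.038, -0.0, 0.0]
contact_force: [-3.9, 0.6, 13.1]
opening: 0.005
finger_force: 6.5
clock: 8.5
tool_pos: [0.5141, -0.1654, 0.0655]
eef_rot: [0.999, -0.038, 0.0, 0.0]
contact_force: [-5.4, 1.3, 20.4]
opening: 0.005
finger_force: 10.2
```

```bash
python3 -m pendant '[{"claw":0,"dx":0,"dy":0,"dz":10,"twist":0},{"claw":0,"dx":-8,"dy":-10,"dz":50,"twist":0.04},{"claw":0,"dx":-25,"dy":-30,"dz":95,"twist":0.08},{"claw":0,"dx":-25,"dy":-30,"dz":132,"twist":0.08},{"claw":0,"dx":-25,"dy":-30,"dz":132,"twist":0.08}]'; python3 look.py vortex_off .064 w4
```

```text
clock: 9.0
tool_pos: [0.4922, -0.1972, 0.2004]
eef_rot: [1.0, 0.001, 0.005, 0.002]
contact_force: [0.9, 0.7, 1.0]
opening: 0.004
finger_force: 0.0
tcp [ 0.4922 -0.1972  0.2004] yaw 0.1
vortex_off 0.63 267 193 [ 0.5147 -0.1653  0.064 ] [ 0.515 -0.166  0.066]
red [267. 176.] 1421 [ 0.5287 -0.1656  0.0694] rect mm [ 527.5 -165.4] [23.5 37.7] 84.7
 slope dz/dx 0.39 z 0.058 0.078
red [ 94. 208.] 936 [ 0.5071 -0.0143  0.071 ] rect mm [506.4 -13.9] [38.  24.2] 4.0
 slope dz/dx 0.0 z 0.067 0.074
red [517. 226.] 804 [ 0.4862 -0.3892  0.0487] rect mm [ 485.  -391.2] [38.  25.6] 6.3
 slope dz/dx -0.2 z 0.041 0.055
```

```bash
python3 -m pendant '[{"claw":0,"dx":-5,"dy":-48,"dz":0,"twist":0},{"claw":0,"dx":-10,"dy":-96,"dz":0,"twist":0},{"claw":0,"dx":-20,"dy":-144,"dz":0,"twist":0},{"claw":0,"dx":-35,"dy":-180,"dz":0,"twist":0},{"claw":0,"dx":-35,"dy":-180,"dz":0,"twist":0},{"claw":0,"dx":-35,"dy":-180,"dz":0,"twist":0}]'; python3 look.py strip_off .052 w5
```

```text
clock: 9.7
tool_pos: [0.4535, -0.3752, 0.1938]
eef_rot: [1.0, 0.001, -0.001, -0.001]
contact_force: [0.7, 0.7, -0.1]
opening: 0.003
finger_force: 0.0
tcp [ 0.4535 -0.3752  0.1938] yaw 0.1
strip_off 0.77 335 194 [ 0.4731 -0.3953  0.052 ] [ 0.473 -0.395  0.052]
red [ 63. 139.] 837 [ 0.5285 -0.1668  0.0694] rect mm [ 528.  -166.4] [26.2 37.8] 88.9
 slope dz/dx 0.39 z 0.06 0.078
red [330. 178.] 1428 [ 0.4861 -0.391   0.0489] rect mm [ 485.6 -391.3] [37.8 25.2] 8.6
 slope dz/dx -0.21 z 0.04 0.055
```

View pics/w5.png

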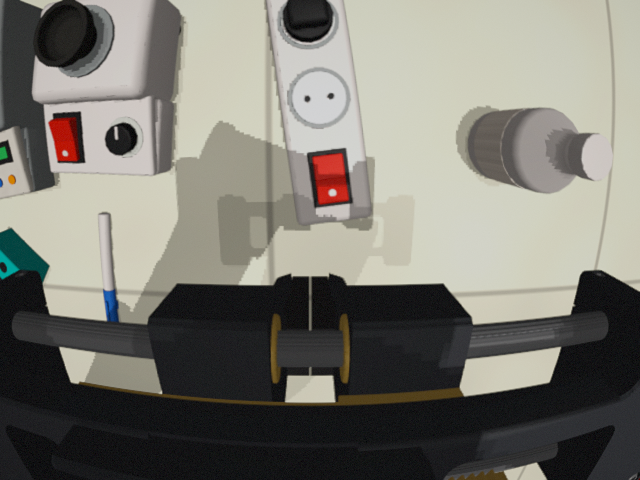

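The vortex is off: its slope is 0.39 and the case has not moved. The strip rocker is at (330,178) with its dot at (332,193), and the bottle stands to the right at about (510,148). I'll check the clearance between the bottle and the gripper body.

Run:
```python
from h import *
st=r.get_state();im,dep=eyes.snapshot("wrist")
P=np.array([at_depth("wrist",u,v,dep,st) for v in range(80,210,2) for u in range(440,625,2) if dep[v,u]>0])
for lo,hi in((.03,.09),(.09,.16)):
    Q=P[(P[:,2]>lo)&(P[:,2]<hi)]; print(lo,len(Q),np.percentile(Q,[1,50,99],axis=0).round(3).tolist())
```

```text
0.03 638 [[0.486, -0.549, 0.031], [0.518, -0.528, 0.065], [0.551, -0.523, 0.09]]
0.09 1485 [[0.488, -0.57, 0.091], [0.518, -0.545, 0.114], [0.548, -0.526, 0.151]]
```

```bash
python3 -m pendant '[{"claw":0,"dx":10,"dy":-10,"dz":-30,"twist":0.06},{"claw":0,"dx":19,"dy":-19,"dz":-70,"twist":0.12},{"claw":0,"dx":19,"dy":-19,"dz":-110,"twist":0.12},{"claw":0,"dx":19,"dy":-19,"dz":-134,"twist":0.12},{"claw":0,"dx":19,"dy":-19,"dz":-134,"twist":0.12},{"claw":0,"dx":19,"dy":-19,"dz":-134,"twist":0.12}]'
python3 -m pendant '[{"claw":0,"dx":0,"dy":0,"dz":-4,"twist":0},{"claw":0,"dx":0,"dy":0,"dz":-7,"twist":0},{"claw":0,"dx":0,"dy":0,"dz":-9,"twist":0},{"claw":0,"dx":0,"dy":0,"dz":-11,"twist":0},{"claw":0,"dx":0,"dy":0,"dz":-11,"twist":0}]'
```

```text
clock: 10.45
tool_pos: [0.4745, -0.393, 0.062]
eef_rot: [0.998, 0.063, 0.0, -0.0]
contact_force: [0.9, -0.4, 1.3]
opening: 0.007
finger_force: 0.0
clock: 10.95
tool_pos: [0.4731, -0.3947, 0.0508]
eef_rot: [0.998, 0.062, -0.0, 0.0]
contact_force: [-0.5, -0.4, 1.6]
opening: 0.006
finger_force: 0.5
```

```bash
python3 -m pendant '[{"claw":0,"dx":0,"dy":0,"dz":-2,"twist":0},{"claw":0,"dx":0,"dy":0,"dz":-3,"twist":0},{"claw":0,"dx":0,"dy":0,"dz":-4,"twist":0},{"claw":0,"dx":0,"dy":0,"dz":-4,"twist":0}]'
```

```text
clock: 11.35
tool_pos: [0.4732, -0.3947, 0.0477]
eef_rot: [0.998, 0.062, -0.0, 0.0]
contact_force: [-3.0, 0.0, 10.4]
opening: 0.002
finger_force: 5.0
```

```bash
python3 -m pendant '[{"claw":0,"dx":0,"dy":0,"dz":-1,"twist":0},{"claw":0,"dx":0,"dy":0,"dz":-1,"twist":0}]'; python3 -m pendant '[{"claw":0,"dx":0,"dy":0,"dz":10,"twist":0},{"claw":0,"dx":-8,"dy":5,"dz":50,"twist":0},{"claw":0,"dx":-20,"dy":15,"dz":95,"twist":-0.06},{"claw":0,"dx":-20,"dy":20,"dz":145,"twist":-0.12},{"claw":0,"dx":-20,"dy":20,"dz":150,"twist":-0.12},{"claw":0,"dx":-20,"dy":20,"dz":150,"twist":-0.12}]'; python3 look.py strip_off .047 w6
python3 - <<'E'
from h import *
im,_=eyes.snapshot("scene");a=cv2.imread("pics/scene.png")
cv2.imwrite("pics/cmp.png",cv2.hconcat([a[120:420,130:520],im[120:420,130:520]]))
E
```

```text
clock: 11.55
tool_pos: [0.4732, -0.3947, 0.0476]
eef_rot: [0.998, 0.062, -0.0, 0.001]
contact_force: [-3.8, 1.5, 16.2]
opening: 0.003
finger_force: 8.3
clock: 12.15
tool_pos: [0.4549, -0.3746, 0.1975]
eef_rot: [1.0, 0.002, 0.002, 0.001]
contact_force: [0.5, 1.4, -0.7]
opening: 0.001
finger_force: 0.0
tcp [ 0.4549 -0.3746  0.1975] yaw 0.3
strip_off 0.72 334 198 [ 0.4708 -0.3952  0.047 ] [ 0.471 -0.395  0.045]
red [ 66. 141.] 845 [ 0.5281 -0.1672  0.0692] rect mm [ 527.3 -164.6] [27.3 38. ] 83.2
 slope dz/dx 0.4 z 0.056 0.078
red [330. 181.] 1339 [ 0.4849 -0.3912  0.0491] rect mm [ 483.7 -391.8] [39.2 24.8] 7.4
 slope dz/dx 0.21 z 0.04 0.055
```

View pics/cmp.png

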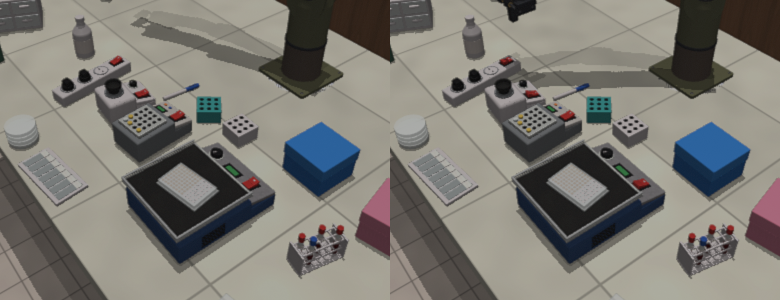

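The before and after crops show nothing displaced. The strip rocker's slope went from -0.21 to +0.21, so it is off, and the heater is untouched.

```bash
python3 -c "
from plant import r
print(r.finish_job())"
```

```text
the job is handed in; nothing more can be done
None
```

The shaker, then the vortex mixer, then the outlet strip were pressed off to their stops (contact force about 21 N at most); the heater was left on, nothing else on the bench visibly moved, and the job is handed in at about 12 s.

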